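Hold a gel cassette in the slot of the gel reader

ROBOT

A 6-joint arm with a two-finger parallel gripper is mounted at the origin on a cart in front of the work surface, level with it; the furniture and walls round the work are solid. World frame = base frame: x ahead of the robot, y to its left, z up, the work surface at z = 0. Lengths are in m, angles in rad, forces in N, time in s.
With the tool pointing down it reaches from about 0.35 to 0.975 m from the base axis. Payload 4.9 kg.
Tool frame: the origin (TCP) lies on the centre line of the jaws, within the pads' length; the fingertips stand 17 mm ahead of it and the grasp point (between the pads) lies 2 mm behind it; x points along the fingers, y is the direction in which the jaws open and shut, and the axes are right-handed (so a half turn about x gives the same grasp; the last joint's range is limited). The gripper opens to 85 mm and grips with 20 to 120 N. Pads are 22 mm wide; open, the fingers measure 114 mm over their backs; the gripper's body (76 mm by 85 mm) begins 54 mm behind the grasp point. The pads swing forward as they close: fully open they stand 13 mm farther back than shut.
Start: joints at [-1.356, 0.053, 1.613, -0, 1.476, -0.119], TCP at [0.205, -0.59, 0.248] pointing down, gripper open.
Joint ranges: [-3.01, 3.01], [-1.01, 2.22], [0.06, 2.58], [-1.02, 4.17], [0.09, 2.62], [-3.14, 3.14]. Speed limits (rad/s): [2.57, 2.57, 3.14, 3.14, 3.14, 3.14].

INTERFACE

Orientations are given as a unit quaternion [w, x, y, z].
In Python, from plant import status, viewer, manip gives the robot as it stands.
- The arm moves only by the tool drive_tool, never from a script. Its argument "plan" is a list of rows, each a list of 4 numbers: the shift along the tool's x, y, z in m, then the turn about the tool's x in units of 8 degrees (1.0 is 8 degrees). A call has 1 to 12 rows; each row is the pose to reach, as a shift and turn from the pose commanded when the call began, along the tool's axes at that moment; what a row does not reach only later rows make up. A row lasts 1/10 s, in which the tool goes at most 50 mm and 8.59 degrees, less where a joint would pass 70% of its speed; a pose out of reach is approached as far as the arm can. A call with a gripper value outside its range is refused whole. "fingers" is the finger opening in m, from 0 to 0.0854, set as the call begins (left out, the last holds). The fingers move at their own pace and stop on an object; the grip force is fixed at half the most. Time passes only in rows, so rows that repeat a pose let the fingers close. It gives the time, the measured TCP pose, the force and the opening at its end, in the units of the state.
- status.state(): the state, without advancing time (a new reading comes with each control period).
- viewer.grab_frame(name): name is "scene" or "side" or "wrist"; returns the picture (384x512x3 uint8, blue, green, red); there is no depth.
- viewer.calibration(name): a dict with "vfov" (degrees; the focal length in pixels is half the picture's height over the tangent of half this angle, whatever the lens; pixels are square), "cx", "cy" (the principal point, pixels), "k1" (the pictures are not rectified: a ray, as slopes to the right and down, at radius r is drawn at 1 + k1 r^2 times it, then the intrinsics apply), "rvec" (rotation vector, rad) and "tvec" (3), from world to camera coordinates, as OpenCV has them. Camera axes: x right, y down, z forward; pixel columns grow to the right and rows downward; lengths in m; the calibration is good to about 2 mm. A picture is of the moment at which its call begins: read the wrist's pose just before it. calibration takes no time and is no camera call; for the wrist camera it gives the pose at the moment of the call.
- manip.job_done(): hands the job in, once; it reports no verdict.
The state is a dict: "time": time; "joint_pos": joint angles; "joint_vel": joint speeds; "joint_efforts": joint torques, N m; "tool_pos": TCP position; "tool_rot": TCP orientation; "contact_force": force on the tool from outside, world axes, zero at the start; "ft_torque": the same for the moment, N m; "gripper_width": opening from 0.0 (shut) to 1.0 (fully open).
Only numpy, scipy, OpenCV 4.12 (cv2) and the standard library are available. Lean on these libraries where they do the work, as an engineer would, in place of code of your own. Each camera call takes 0.05 s, during which the arm holds its last target. There are 200 camera calls.

TASK

Draw the green-topped gel cassette upward out of the rack by its top edge and lower it, upright, through the narrow slot in the lid of the blue gel reader, without forcing it, until the black line around the cassette is level with the lid's top. The program finishes while the gripper is still holding it there, still and hanging clear of the reader's bottom, for the reading. Leave the two grey-topped cassettes in their slots and the other things on the bench where they are.

Things in the scene. Friction and masses are not known exactly. Their poses are not given: they have to be found in the camera images.
- gel_green: the cassette to read: rigid plate 8 (x) x 80 (y) x 100 (z) mm, about 0.11 kg, origin at the centre of its lower edge (lowest 4 mm narrowed to 5 x 77). Top 22 mm green, the rest white; a black line 4 mm wide runs round it 55 mm above the lower edge. Both broad faces are alike; either may face either way. Starts on the floor of any of the three rack slots (top edge 108 mm above the bench)
- gel_line (a point): centre of the green-topped cassette at the height of the black line, 55 mm above its lower edge; axes as the cassette's
- gel_foot (a point): centre of the green-topped cassette's lower edge; axes as the cassette's
- gel_grey1: loose gel cassette of the same size, with a grey top strip, standing in another slot of the rack; origin at the centre of its lower edge; leave it there
- gel_grey2: second loose grey-topped cassette of the same size in the remaining slot; origin at the centre of its lower edge; leave it there
- cassette_rack: fixed grey rack 156 (x) x 112 (y) x 60 mm tall, origin at the centre of its underside, floor 8 mm high. Slots at x = -50, 0, +50 mm; a cassette stands with its thickness along the rack's x. White ribs up to z = 58 mm guide its two side edges with 1 mm play each way; lifted over 55 mm it is clear. The broad faces are free in the middle, 42 mm from the next cassette's
- gel_reader: fixed blue box 110 (x) x 150 (y) x 100 mm tall, white lid 10 mm thick, display on its -x face; origin at the centre of its underside. Slot in the lid's middle 12 (x) x 84 (y) mm, 2 mm wider than a cassette on every side, with a black 45 degree lead-in chamfer 3 mm wide round its mouth. Below it is hollow down to a floor 8 mm above the bench: a cassette let go falls down to it
- reader_slot (a point): centre of the slot at the level of the lid's top face, 100 mm above the bench; x across the slot, y along it, z up
- tip_rack: loose red pipette-tip rack on a blue base, 82 x 122 x 60 mm, origin at the centre of its underside; leave alone
- petri_dish: loose upturned glass dish, 91 mm across, 24 mm high, origin at the centre of its underside; leave alone
- felt_marker: loose felt marker lying on the bench, 14 x 128 (y) x 16 mm, origin at the centre of its underside; leave alone
Mind the look-alikes: they are no part of the job. Leave any brown, orange or red look-alike of the gel_green alone.

How it is judged:
By the outcome, as a careful person would: the job done as asked, in the order asked, and still so for the second after the job is handed in, while the arm keeps its last pose, push and grip.
It also fails if it takes over 42 s, if anything falls off the work surface, if the arm or the gripper's body presses on something with over 40 N, if the wrist force passes 120 N, or if a joint passes its speed limit or range.

## Working session

There is one attempt and no reset: what is moved stays moved. The work goes in short steps, Python scripts to look and compute and a tool call to move; the robot and the scene stay as the last step left them, time stands still between calls to the robot, and variables do not carry over. Pictures are saved under pics/ and viewed, about 8 in all and at most 12, crops included, and the job is handed in when it is done.

Besides the shell and the picture viewer there is one more tool, called after "Request:" in YAML: its name, and indented under it one key for each argument. drive_tool: Moves the arm, as the interface text tells. Its arguments: {"type":"object","properties":{"plan":{"type":"array","items":{"type":"array","items":{"type":"number"}}},"fingers":{"type":"number"}},"required":["plan"]}

```bash
ls; mkdir -p pics
cat > h.py <<'E'
import numpy as np, cv2
from plant import status, viewer, manip
from scipy.spatial.transform import Rotation as R
def K(c):
    f=192/np.tan(np.radians(c['vfov'])/2); return f
def ray(c,uv):
    f=K(c); d=(np.atleast_2d(uv)-[c['cx'],c['cy']])/f
    M=np.array([[f,0,c['cx']],[0,f,c['cy']],[0,0,1.]])
    u=cv2.undistortPoints(np.atleast_2d(uv).astype(float)[:,None],M,np.array([c['k1'],0,0,0.]))[:,0]
    Rm=cv2.Rodrigues(np.array(c['rvec'],float))[0]; t=np.array(c['tvec'],float)
    return -Rm.T@t, np.c_[u,np.ones(len(u))]@Rm
def plane(c,uv,z):
    o,d=ray(c,uv); return o+d*((z-o[2])/d[:,2])[:,None]
def proj(c,P):
    f=K(c); M=np.array([[f,0,c['cx']],[0,f,c['cy']],[0,0,1.]])
    return cv2.projectPoints(np.atleast_2d(P).astype(float),np.array(c['rvec'],float),np.array(c['tvec'],float),M,np.array([c['k1'],0,0,0.]))[0][:,0]
E
python3 - <<'E'
from h import *
s=status.state(); print(s)
for n in ("scene","side","wrist"):
    c=viewer.calibration(n); print(n,{k:np.round(v,4) for k,v in c.items()}); i=viewer.grab_frame(n); cv2.imwrite(f"pics/{n}0.png",i)
a=[cv2.imread(f"pics/{n}0.png") for n in("scene","side")]
E
```

```text
pics
{'time': 0.0, 'joint_pos': array([-1.35599468e+00,  5.33927850e-02,  1.61428870e+00,  3.48198350e-05,
        1.47597548e+00, -1.19038320e-01]), 'joint_vel': array([ 8.24313220e-04,  1.14336523e-03, -3.45971404e-05, -4.90851032e-04,
       -1.68958350e-04, -3.60940865e-04]), 'joint_efforts': array([-5.55488041e-04, -3.93683732e+01, -3.70177674e+01, -1.65311676e-04,
        6.93955051e-03,  9.85788347e-06]), 'tool_pos': array([ 0.20465815, -0.58993006,  0.24704386]), 'tool_rot': array([-0.1167521 , -0.69725596, -0.11821129,  0.69730135]), 'contact_force': array([0.68593046, 0.28788294, 0.65113182]), 'ft_torque': array([ 0.02381821, -0.00072638, -0.0194784 ]), 'gripper_width': 1.0009989919875857}
scene {'vfov': np.float64(47.3408), 'cx': np.float64(261.1851), 'cy': np.float64(185.9988), 'k1': np.float64(0.0173), 'rvec': array([ 0.6313, -2.5193,  1.3018]), 'tvec': array([0.4435, 0.2728, 1.3159])}
side {'vfov': np.float64(43.9091), 'cx': np.float64(263.2178), 'cy': np.float64(191.6027), 'k1': np.float64(-0.1136), 'rvec': array([ 2.0946, -0.3535,  0.1902]), 'tvec': array([-0.5715,  0.1286,  1.3775])}
wrist {'vfov': np.float64(62.2206), 'cx': np.float64(251.3843), 'cy': np.float64(195.4787), 'k1': np.float64(-0.0557), 'rvec': array([-2.3676,  1.6845,  0.2382]), 'tvec': array([-0.6243, -0.0368,  0.3781])}
```

```bash
ls pics
python3 - <<'E'
import cv2,numpy as np
a=[cv2.imread(f"pics/{n}0.png") for n in("scene","side")]
cv2.imwrite("pics/both0.png",np.vstack([cv2.resize(x,(400,300)) for x in a]))
E
```

```text
scene0.png
side0.png
wrist0.png
```

View pics/scene0.png

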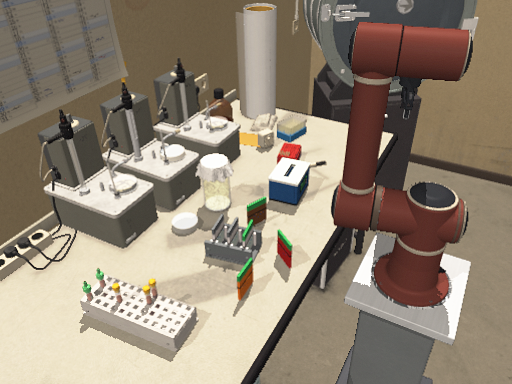

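View pics/side0.png

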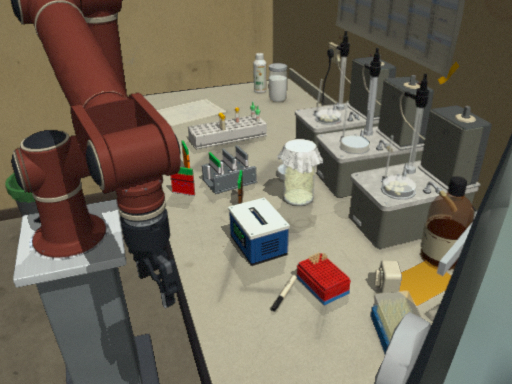

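The scene view shows the rack at about (233,243) and the reader at about (290,180). The green-topped candidates are orange (245,278), red (284,247), brown (257,210) and one inside the rack near (247,232). The coloured ones outside the rack are the look-alikes; I'll confirm this in an enlarged crop.

Run:
```python
import cv2,numpy as np
a=cv2.imread("pics/scene0.png")[150:305,190:330]; b=cv2.imread("pics/side0.png")[130:270,165:305]
f=lambda x:cv2.resize(x,(400,int(400*x.shape[0]/x.shape[1])),interpolation=cv2.INTER_CUBIC)
a,b=f(a),f(b); h=max(len(a),len(b)); p=lambda x:np.pad(x,((0,h-len(x)),(0,0),(0,0)))
cv2.imwrite("pics/crop1.png",np.hstack([p(a),p(b)]))
```

```text
(no output)
```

View pics/crop1.png

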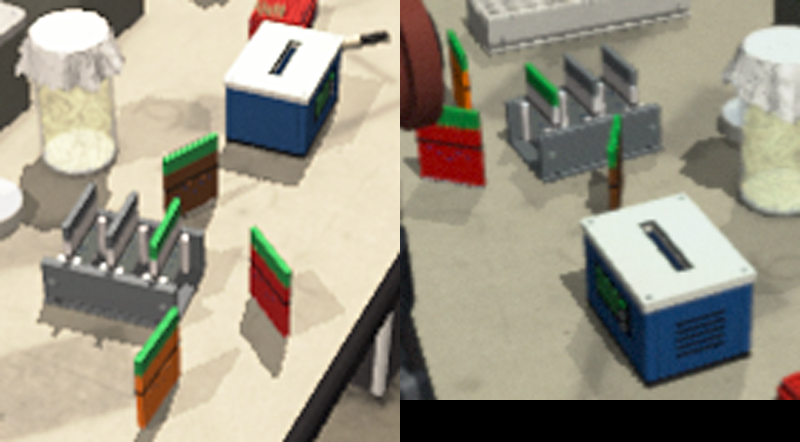

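The crop confirms it. The target is the green-topped white plate in the rack's robot-side slot, scene (248,230) and side (218,159). The brown, orange and red plates stand outside the rack as look-alikes. Next I'll take coarse positions.

```bash
cat >> h.py <<'E'
def blobs(m,amin=10):
    n,l,s,c=cv2.connectedComponentsWithStats(m.astype(np.uint8)); return [(s[k],c[k],l==k) for k in range(1,n) if s[k,4]>=amin]
def rect(c,m,z):
    cs=max(cv2.findContours(m.astype(np.uint8),cv2.RETR_EXTERNAL,cv2.CHAIN_APPROX_NONE)[0],key=len)[:,0]
    p=plane(c,cs,z)[:,:2]; r=cv2.minAreaRect((p*1000).astype(np.float32)); b=cv2.boxPoints(r)
    e=b[1]-b[0],b[2]-b[1]; e=max(e,key=np.linalg.norm)
    return np.round(r[0],1),np.round(r[1],1),np.degrees(np.arctan2(e[1],e[0]))%180
def green(i):
    h=cv2.cvtColor(i,cv2.COLOR_BGR2HSV); return (h[...,0]>45)&(h[...,0]<80)&(h[...,1]>120)&(h[...,2]>60)
def white(i,v=170):
    h=cv2.cvtColor(i,cv2.COLOR_BGR2HSV); return (h[...,1]<40)&(h[...,2]>v)
E
python3 - <<'E'
from h import *
for n,box in (("scene",(262,312,152,195)),("side",(225,290,192,245))):
    c=viewer.calibration(n); i=cv2.imread(f"pics/{n}0.png")
    for s,ce,m in blobs(green(i),8): print(n,"green",s,ce.round(1),rect(c,m,0.108))
    x0,x1,y0,y1=box; sub=np.zeros(i.shape[:2],bool); sub[y0:y1,x0:x1]=1
    b=blobs(white(i)&sub,100)
    s,ce,m=max(b,key=lambda b:b[0][4]); print("lid",s,ce,rect(c,m,.1))
    h=cv2.convexHull(np.argwhere(m)[:,::-1].astype(np.int32)); f=np.zeros(m.shape,np.uint8); cv2.fillConvexPoly(f,h,1)
    d=cv2.erode(f,np.ones((5,5)))&(i.max(2)<130)
    for s,ce,m in blobs(d,10): print("slot",s,ce,rect(c,m,.1),plane(c,[ce],.1))
s=status.state(); print(R.from_quat(np.roll(s['tool_rot'],-1)).as_matrix().round(3))
E
```

```text
scene green [247 197  19  14 118] [256.1 203.5] (array([511.9,  18.2]), array([89.4, 25.6]), np.float32(67.83315))
scene green [242 219  11  22  84] [247.2 229.2] (array([473.6, 144.2]), array([13.4, 99.4]), np.float32(101.794205))
scene green [278 230  14  20  91] [284.2 239.4] (array([354.6, 132.8]), array([15.4, 89.2]), np.float32(144.5413))
scene green [237 258  15  24 122] [244.1 269.5] (array([396.9, 291.3]), array([15.3, 90.4]), np.float32(92.901726))
lid [262 152  50  34 976] [284.72028689 168.58094262] (array([ 537.1, -231. ]), array([196.6, 206.8]), np.float32(104.41883))
slot [284 165  10  11  41] [288.73170732 170.58536585] (array([ 506.8, -223.3]), array([13.5, 73.2]), np.float32(95.90312)) [[ 0.50717729 -0.22059422  0.1       ]]
side green [251 105   3   4  11] [252.1 106.6] (array([736.7, 524.9]), array([33.9,  8.2]), np.float32(72.10862))
side green [256 109   3   5  11] [257. 111.] (array([740.5, 471.1]), array([43. ,  8.1]), np.float32(71.793045))
side green [182 141   6  14  40] [184.7 147. ] (array([403.7, 241.1]), array([ 11.3, 106.5]), np.float32(90.80792))
side
[... 347 characters left out ...]
 green [ 10 176   9  22  49] [ 13.8 186.8] (array([-146.3,  160.4]), array([ 22.5, 143.3]), np.float32(94.05387))
side green [ 17 190   5   8  14] [ 18.9 193.9] (array([-128.7,  107.6]), array([ 8.5, 46.6]), np.float32(109.17441))
side green [ 25 194   9   7  19] [ 29.5 197.6] (array([-96.8,  73. ]), array([20.8, 34. ]), np.float32(104.08472))
lid [ 226  196   64   43 1375] [258.61890909 217.01090909] (array([ 514.4, -225.7]), array([121.9, 168.3]), np.float32(97.21329))
slot [250 208  17  17 100] [258.27 216.27] (array([ 511.7, -225.1]), array([15.5, 85.9]), np.float32(95.94828)) [[ 0.51226652 -0.22878856  0.1       ]]
[[-0.     0.328 -0.945]
 [ 0.002 -0.945 -0.328]
 [-1.    -0.002 -0.   ]]
```

```bash
cat >> h.py <<'E'
def tool():
    s=status.state(); return np.array(s['tool_pos']),R.from_quat(np.roll(s['tool_rot'],-1)).as_matrix(),s
def move(p,yaw,):  # yaw deg of tool y (mod 180 fixed by caller)
    q,T,s=tool(); y=np.degrees(np.arctan2(T[1,1],T[0,1])); d=-(yaw-y+180)%360-180 if 0 else -((yaw-y+180)%360-180)
    print("t",round(s['time'],2),"pos",q.round(4),"yaw",y.round(2),"tilt",T[2].round(4),"F",s['contact_force'].round(1),"w",round(s['gripper_width'],3)); print("shift",(T.T@(np.array(p)-q)).round(4),"turn",round(d/8,3))
E
python3 - <<'E'
from h import *
q,T,s=tool(); c=viewer.calibration("wrist"); Rm=cv2.Rodrigues(c['rvec'])[0]; o=-Rm.T@c['tvec']
print("cam in tool",(T.T@(o-q)).round(4)); print("axes in tool (cols r,d,f)\n",(T.T@Rm.T).round(3))
move([0.46,-0.226,0.30],6)
# predicted view at pose
E
```

```text
cam in tool [-1.256e-01  1.000e-04 -6.870e-02]
axes in tool (cols r,d,f)
 [[-0.    -0.276  0.961]
 [ 1.    -0.     0.   ]
 [-0.     0.961  0.276]]
t 0.15 pos [ 0.2047 -0.59    0.2473] yaw -70.88 tilt [-1.0e+00 -1.6e-03 -2.0e-04] F [ 0.4 -0.6 -0.3] w 1.0
shift [-0.0522 -0.2604 -0.3605] turn -9.609
```

Request:
drive_tool:
  plan:
    - [0,-0.012,-0.02,-0.5]
    - [0,-0.036,-0.06,-1.4]
    - [0,-0.06,-0.1,-2.4]
    - [0,-0.085,-0.142,-3.4]
    - [0,-0.11,-0.184,-4.3]
    - [0,-0.134,-0.224,-5.3]
    - [0,-0.159,-0.265,-6.2]
    - [0,-0.183,-0.306,-7.2]
    - [0,-0.207,-0.347,-8.2]
    - [0,-0.226,-0.38,-8.9]
    - [0,-0.24,-0.4,-9.5]
    - [0,-0.244,-0.408,-9.6]

```text
time: 1.35
tool_pos: [0.5112, -0.2242, 0.2479]
tool_rot: [0.526, 0.473, 0.526, -0.472]
contact_force: [-0.1, 0.0, 0.0]
gripper_width: 1.002
```

Request:
drive_tool:
  plan:
    - [0,0,0,0]
    - [0,0,0,0]
    - [0,0,0,0]

```text
time: 1.65
tool_pos: [0.5096, -0.2274, 0.2482]
tool_rot: [0.525, 0.474, 0.525, -0.474]
contact_force: [-0.6, 0.1, -0.2]
gripper_width: 1.004
```

Run:
```python
from h import *
move([0.51,-0.226,0.25],6)
import pickle
c=viewer.calibration("wrist"); i=viewer.grab_frame("wrist"); cv2.imwrite("pics/w1.png",i); pickle.dump(c,open("w1.pkl","wb"))
print(proj(c,[[.51,-.226,.1]]))
```

```text
t 1.65 pos [ 0.5096 -0.2274  0.2482] yaw 5.78 tilt [-1.e+00 -4.e-04  2.e-04] F [-0.6  0.1 -0.2] w 1.004
shift [-0.0018  0.0005 -0.0013] turn -0.027
[[253.30358017 184.14381624]]
```

View pics/w1.png

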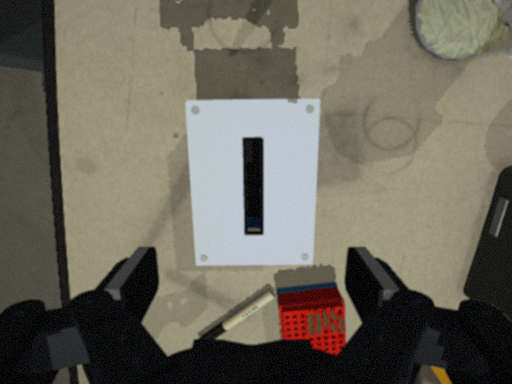

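The wrist view shows the lid with the black slot centred at about (254,185), running (244..263, 136..235). The fingers and tip rack are at the bottom. I'll fit the slot and the lid.

Run:
```python
from h import *
import pickle
c=pickle.load(open("w1.pkl","rb")); i=cv2.imread("pics/w1.png")
g=i.min(2); sub=np.zeros(g.shape,bool); sub[120:250,225:285]=1
s,ce,m=max(blobs((g<110)&sub),key=lambda b:b[0][4]); print(s,ce,rect(c,m,.1))
# subpixel long sides: edge crossing per row
L=[];Rr=[]
for r in range(s[1]+8,s[1]+s[3]-8):
    row=i[r].max(1).astype(float); w=row.min
    for lo,hi,o in ((236,254,L),(254,272,Rr)):
        x=np.arange(lo,hi); v=row[lo:hi]; k=np.flatnonzero(np.diff((v<120).astype(int))); 
        if len(k): k=k[0]; o.append((x[k]+(120-v[k])/(v[k+1]-v[k]),r))
for o in (L,Rr):
    p=plane(c,np.array(o),.1)[:,:2]; v=cv2.fitLine((p*1000).astype(np.float32),cv2.DIST_HUBER,0,.01,.01).ravel(); print("side",np.degrees(np.arctan2(v[1],v[0]))%180,v[2:])
T=[];B=[]
for x in range(s[0]+4,s[0]+s[2]-4):
    col=i[:,x].max(1).astype(float); 
    for lo,hi,o in ((126,150,T),(222,246,B)):
        v=col[lo:hi]; k=np.flatnonzero(np.diff((v<120).astype(int)))
        if len(k): k=k[0] if o is T else k[-1]; o.append((x,lo+k+(120-v[k])/(v[k+1]-v[k])))
t=plane(c,np.array(T),.1).mean(0); b=plane(c,np.array(B),.1).mean(0); print("ends",t,b,(t+b)/2,np.linalg.norm(t-b))
h=white(i,150); sub[:]=0; sub[85:280,175:335]=1
s,ce,m=max(blobs(h&sub),key=lambda b:b[0][4]); print("lid",rect(c,m,.1))
```

```text
[ 243  137   20   98 1887] [252.80498145 185.01483837] (array([ 509.7, -229.2]), array([16.8, 89.1]), np.float32(96.30604))
side 96.50679 [ 500.73865 -224.07993]
side 96.38273 [ 518.115   -222.31483]
ends [ 0.50507269 -0.18481166  0.1       ] [ 0.51418301 -0.27388635  0.1       ] [ 0.50962785 -0.22934901  0.1       ] 0.08953936385920937
lid (array([ 510.2, -229.4]), array([114. , 154.2]), np.float32(96.53083))
```

Request:
drive_tool:
  plan:
    - [0,0,-0.02,0]
    - [0,0,-0.06,-0.1]
    - [0,0,-0.1,-0.2]
    - [0,0,-0.14,-0.3]
    - [0,0.001,-0.18,-0.4]
    - [0,0.001,-0.22,-0.5]
    - [0,0.002,-0.26,-0.5]
    - [0,0.002,-0.3,-0.5]
    - [0,0.002,-0.335,-0.5]
    - [0,0.002,-0.358,-0.5]
    - [0,0.002,-0.364,-0.5]
    - [0,0.002,-0.364,-0.5]
  fingers: 0.04

```text
time: 2.9
tool_pos: [0.4742, 0.1365, 0.2483]
tool_rot: [0.542, 0.454, 0.542, -0.455]
contact_force: [0.2, -1.2, -0.3]
gripper_width: 0.469
```

Request:
drive_tool:
  plan:
    - [0,0,0,0]
    - [0,0,0,0]
    - [0,0,0,0]

```text
time: 3.2
tool_pos: [0.4749, 0.1351, 0.2483]
tool_rot: [0.541, 0.455, 0.541, -0.455]
contact_force: [-0.5, 0.0, -0.3]
gripper_width: 0.464
```

Run:
```python
from h import *
import pickle
move([0.475,0.135,0.25],10)
c=viewer.calibration("wrist"); i=viewer.grab_frame("wrist"); cv2.imwrite("pics/w2.png",i); pickle.dump(c,open("w2.pkl","wb"))
for s,ce,m in blobs(green(i),60): print("green",s,ce.round(1),rect(c,m,0.108))
```

```text
t 3.2 pos [0.4749 0.1351 0.2483] yaw 9.83 tilt [-1.e+00 -1.e-04  1.e-04] F [-0.5  0.  -0.3] w 0.464
shift [-0.0017  0.0001  0.0001] turn -0.022
green [191   0  17  55 607] [198.   26.7] (array([411.9, 253.5]), array([ 9.7, 39.5]), np.float32(91.71609))
green [254 142  11  91 855] [258.4 186. ] (array([480.4, 135.3]), array([ 8.7, 80.4]), np.float32(99.95908))
green [  92  155   75   67 1355] [130.1 186.5] (array([369.9, 118.1]), array([14.8, 75.7]), np.float32(144.36191))
green [259 293  41  51 519] [280.8 318.8] (array([522.8,   7. ]), array([66. , 15.2]), np.float32(68.59838))
```

View pics/w2.png

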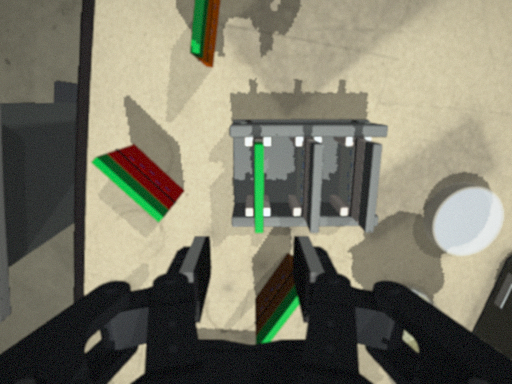

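The wrist view shows the green edge at x≈258, rows 142–232, in the slot on the robot's side. The fitted rectangle measures 8.7 x 80.4 mm, and the two grey cassettes are at x≈315 and x≈372. I'll descend with the jaws 40 mm apart.

Request:
drive_tool:
  plan:
    - [0,0.0054,0.001,-0.02]
    - [0.02,0.0054,0.001,-0.02]
    - [0.045,0.0054,0.001,-0.02]
    - [0.07,0.0054,0.001,-0.02]
    - [0.095,0.0054,0.001,-0.02]
    - [0.115,0.0054,0.001,-0.02]
    - [0.13,0.0054,0.001,-0.02]
    - [0.143,0.0054,0.001,-0.02]
    - [0.151,0.0054,0.001,-0.02]
    - [0.154,0.0054,0.001,-0.02]
    - [0.154,0.0054,0.001,-0.02]
    - [0.154,0.0054,0.001,-0.02]

```text
time: 4.45
tool_pos: [0.4809, 0.136, 0.0952]
tool_rot: [0.542, 0.455, 0.542, -0.454]
contact_force: [0.0, -0.5, -1.6]
gripper_width: 0.469
```

Run:
```python
from h import *
import pickle
move([0.4804,0.135,0.094],10)
c=viewer.calibration("wrist"); i=viewer.grab_frame("wrist"); cv2.imwrite("pics/w3.png",i); pickle.dump(c,open("w3.pkl","wb"))
for s,ce,m in blobs(green(i),60): print("green",s,ce.round(1),rect(c,m,0.108))
q,T,s=tool(); print(proj(c,[q+T@[-.014,0,0]]))
```

```text
t 4.45 pos [0.4809 0.136  0.0952] yaw 10.09 tilt [-1.0e+00  1.6e-03  1.0e-04] F [ 0.  -0.5 -1.6] w 0.469
shift [ 0.0012 -0.0007  0.0009] turn 0.011
green [ 242  181   21  165 3099] [252.1 261. ] (array([479., 142.]), array([ 7.8, 72.7]), np.float32(100.38649))
green [   0  233   80   93 3619] [ 30.9 284.6] (array([387.2, 118.2]), array([24.4, 40.3]), np.float32(144.4306))
[[254.10657756 285.82724704]]
```

View pics/w3.png

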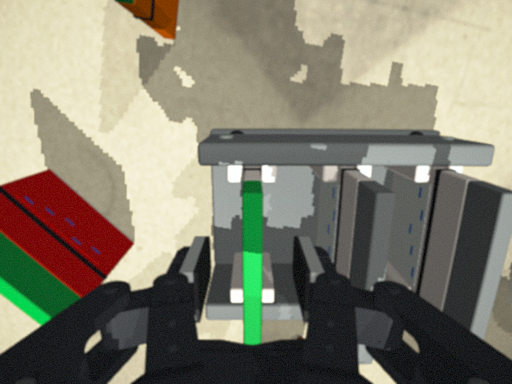

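The cassette lies midway between the jaws: strip centre x≈252, jaw inner edges ≈209 and 294, midpoint 251.5. The neighbours are clear. I'll close now.

Request:
drive_tool:
  plan:
    - [0,0,0,0]
    - [0,0,0,0]
    - [0,0,0,0]
    - [0,0,0,0]
    - [0,0,0,0]
    - [0,0,0,0]
    - [0,0,0,0]
    - [0,0,0,0]
    - [0,0,0,0]
    - [0,0,0,0]
  fingers: 0.0

```text
time: 5.5
tool_pos: [0.4807, 0.136, 0.0949]
tool_rot: [0.542, 0.454, 0.542, -0.454]
contact_force: [0.6, 0.5, 5.9]
gripper_width: 0.081
```

Run:
```python
from h import *
import pickle
move([0.4804,0.135,0.094],10)
c=viewer.calibration("wrist"); i=viewer.grab_frame("wrist"); cv2.imwrite("pics/w4.png",i); pickle.dump(c,open("w4.pkl","wb"))
for s,ce,m in blobs(green(i),60): print("green",s,ce.round(1),rect(c,m,0.108))
```

```text
t 5.5 pos [0.4807 0.136  0.0949] yaw 10.09 tilt [-1.      0.0013  0.    ] F [0.6 0.5 5.9] w 0.081
shift [ 0.0009 -0.0005  0.0009] turn 0.011
green [ 241  182   22  164 3163] [251.4 261.6] (array([478.6, 141.9]), array([ 8.2, 72.2]), np.float32(99.780106))
green [   0  233   84  102 4141] [ 34.8 288.9] (array([388.7, 117.1]), array([24.5, 44.3]), np.float32(144.35634))
```

Request:
drive_tool:
  plan:
    - [-0.003,0,0,0]
    - [-0.008,0,0,0]
    - [-0.014,0,0,0]
    - [-0.02,0,0,0]
    - [-0.026,0,0,0]
    - [-0.032,0,0,0]
    - [-0.038,0,0,0]
    - [-0.044,0,0,0]
    - [-0.05,0,0,0]
    - [-0.056,0,0,0]
    - [-0.062,0,0,0]
    - [-0.068,0,0,0]

```text
time: 6.75
tool_pos: [0.48, 0.1359, 0.1627]
tool_rot: [0.542, 0.454, 0.542, -0.454]
contact_force: [-0.4, 1.2, -1.6]
gripper_width: 0.082
```

Request:
drive_tool:
  plan:
    - [-0.01,0,0,0]
    - [-0.025,0,0,0]
    - [-0.04,0,0,0]
    - [-0.055,0,0,0]
    - [-0.065,0,0,0]
    - [-0.07,0,0,0]
    - [-0.07,0,0,0]
    - [-0.07,0,0,0]
    - [-0.07,0,0,0]

```text
time: 7.65
tool_pos: [0.4797, 0.1359, 0.2313]
tool_rot: [0.542, 0.454, 0.542, -0.455]
contact_force: [1.4, -1.0, -0.2]
gripper_width: 0.085
```

Run:
```python
from h import *
import pickle
move([0.5096,-0.2293,0.2342],6.4)
c=viewer.calibration("wrist"); i=viewer.grab_frame("wrist"); cv2.imwrite("pics/w5.png",i); pickle.dump(c,open("w5.pkl","wb"))
for s,ce,m in blobs(green(i),60): print("green",s,ce.round(1))
j=viewer.grab_frame("side"); cv2.imwrite("pics/s5.png",j); k=viewer.grab_frame("scene"); cv2.imwrite("pics/c5.png",k)
a=j[60:220,110:270]; b=k[110:270,180:340]
f=lambda x:cv2.resize(x,(400,400),interpolation=cv2.INTER_CUBIC)
cv2.imwrite("pics/m5.png",np.hstack([cv2.resize(i,(400,300))[:, :], cv2.resize(a,(300,300),interpolation=cv2.INTER_CUBIC)]))
```

```text
t 7.65 pos [0.4797 0.1359 0.2313] yaw 10.08 tilt [-1.0e+00 -1.8e-03 -1.0e-04] F [ 1.4 -1.  -0.2] w 0.085
shift [-0.0029 -0.0345  0.3647] turn 0.46
green [181   0  18  52 625] [188.7  24.9]
green [  76  157   82   71 1602] [117.9 190.6]
green [ 241  181   22  165 3145] [251.5 262.2]
```

View pics/m5.png

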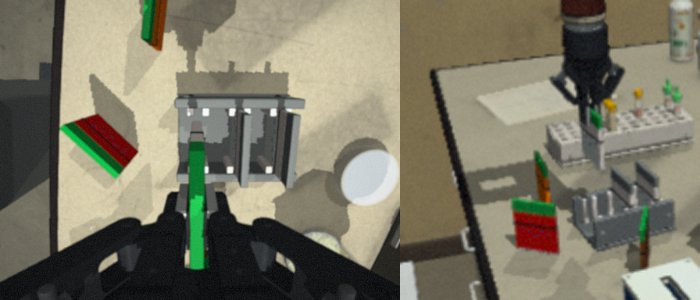

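Run:
```python
from h import *
import pickle
c=pickle.load(open("w5.pkl","rb")); i=cv2.imread("pics/w5.png")
q,T,s=tool()
for d in(-.002,0,.002):
    print(d,[proj(c,[q+T@[x,0,-.04+d]]).round(1).ravel().tolist() for x in(-.0131,.0089,.0299,.0339,.0869)])
for r in range(146,206,3): print(r,i[r,251],i[r,247],i[r,256])
cv2.imwrite("pics/w5c.png",cv2.resize(i[120:260,200:305],None,fx=4,fy=4,interpolation=cv2.INTER_CUBIC))
```

```text
-0.002 [[254.8, 183.0], [254.3, 170.8], [254.0, 162.3], [253.9, 160.9], [253.4, 147.3]]
0 [[254.8, 188.3], [254.3, 175.4], [254.0, 166.3], [253.9, 164.8], [253.4, 150.3]]
0.002 [[254.7, 193.6], [254.3, 179.9], [254.0, 170.3], [253.9, 168.7], [253.4, 153.3]]
146 [131 135 127] [140 148 155] [128 134 128]
149 [136 140 132] [131 136 130] [134 137 130]
152 [134 139 127] [132 136 132] [137 137 131]
155 [116 117 124] [112 117 120] [119 120 127]
158 [110 116 122] [109 113 117] [112 117 121]
161 [111 113 117] [109 111 117] [112 117 122]
164 [110 116 121] [109 113 118] [109 116 120]
167 [101 105 111] [102 106 108] [101 103 111]
170 [74 77 80] [77 78 83] [71 70 74]
173 [109 116 120] [113 114 119] [110 118 121]
176 [106 116 118] [109 116 120] [118 127 130]
179 [107 116 114] [110 122 117] [110 121 122]
182 [28 75  8] [33 80 21] [33 78 15]
185 [35 81 11] [32 78 10] [30 76 16]
188 [21 76  0] [35 82  0] [32 81 11]
191 [32 80 12] [24 76  0] [27 77 11]
194 [ 50 120  27] [ 42 113   4] [ 42 111   4]
197 [ 27 110   0] [ 52 118  16] [ 47 118  14]
200 [ 48 121   6] [ 44 115   5] [ 50 118  25]
203 [ 51 117  15] [ 43 116  13] [ 54 121  20]
```

View pics/w5c.png

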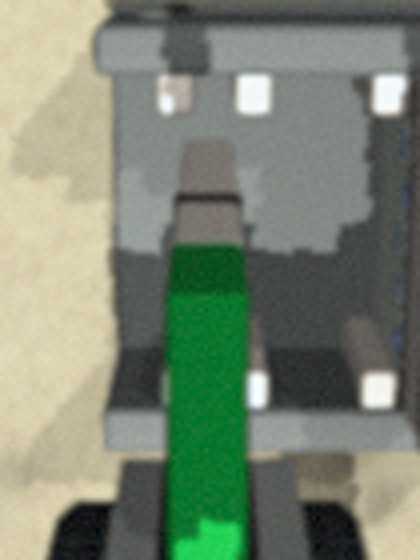

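The crop shows the cassette hanging straight, with its +y end at row 193, the green/white edge at row 181, the line at 168–171 and the foot at 154. These put the cassette centre about 2 mm toward tool +z from the TCP, with no real tilt. I'll carry it over the reader.

Request:
drive_tool:
  plan:
    - [0,-0.001,0.01,0]
    - [0,-0.003,0.035,0.05]
    - [0,-0.007,0.07,0.1]
    - [0,-0.01,0.107,0.15]
    - [0,-0.0135,0.145,0.2]
    - [0,-0.017,0.183,0.25]
    - [0,-0.0205,0.221,0.3]
    - [0,-0.024,0.258,0.35]
    - [0,-0.0275,0.295,0.4]
    - [0,-0.031,0.33,0.44]
    - [0,-0.033,0.354,0.46]
    - [0,-0.0337,0.3629,0.46]

```text
time: 9.0
tool_pos: [0.5101, -0.2299, 0.2321]
tool_rot: [0.526, 0.472, 0.527, -0.472]
contact_force: [0.3, -0.8, -2.0]
gripper_width: 0.085
```

Request:
drive_tool:
  plan:
    - [0.005,0,0,0]
    - [0.012,0,0,0]
    - [0.018,0,0,0]
    - [0.023,0,0,0]
    - [0.025,0,0,0]
    - [0.025,0,0,0]
    - [0.025,0,0,0]
    - [0.025,0,0,0]

```text
time: 9.8
tool_pos: [0.5108, -0.2273, 0.2078]
tool_rot: [0.527, 0.471, 0.527, -0.471]
contact_force: [-0.4, -0.4, -1.1]
gripper_width: 0.085
```

Run:
```python
from h import *
import pickle
move([0.510,-0.2273,0.2063],6.4)
c=viewer.calibration("wrist"); i=viewer.grab_frame("wrist"); cv2.imwrite("pics/w6.png",i); pickle.dump(c,open("w6.pkl","wb"))
q,T,s=tool()
print("slot end pred",proj(c,[[.50507,-.18481,.1]]), "foot end", proj(c,[q+T@[.0869,0,.002-.0385]]))
cv2.imwrite("pics/w6c.png",cv2.resize(i[100:220,190:310],None,fx=5,fy=5,interpolation=cv2.INTER_CUBIC))
j=viewer.grab_frame("scene"); cv2.imwrite("pics/c6.png",j); j=viewer.grab_frame("side"); cv2.imwrite("pics/s6.png",j)
```

```text
t 9.8 pos [ 0.5108 -0.2273  0.2078] yaw 6.42 tilt [-1.e+00  6.e-04  5.e-04] F [-0.4 -0.4 -1.1] w 0.085
shift [ 0.0015 -0.0008 -0.0001] turn 0.002
slot end pred [[251.49903407 142.2241091 ]] foot end [[252.971041   155.44634065]]
```

View pics/w6c.png

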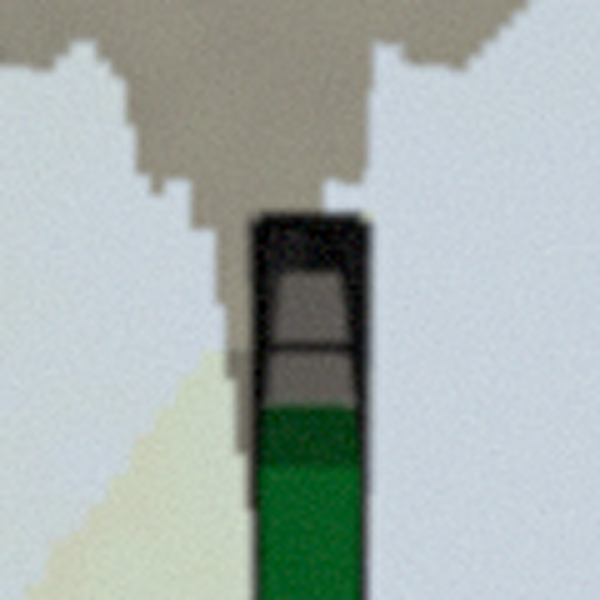

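The crop shows the slot mouth's +y end at x 252–370 (middle 311), row 213. The cassette foot end is at x 280–345 (middle 312), row 272, so it is centred across the slot to about 0.3 mm. The y margins agree with prediction to about 0.5 mm. I'll lower slowly.

Request:
drive_tool:
  plan:
    - [0.003,0,0.0003,0]
    - [0.007,0,0.0003,0]
    - [0.011,0,0.0003,0]
    - [0.015,0,0.0003,0]
    - [0.019,0,0.0003,0]
    - [0.023,0,0.0003,0]
    - [0.027,0,0.0003,0]
    - [0.031,0,0.0003,0]
    - [0.035,0,0.0003,0]
    - [0.038,0,0.0003,0]
    - [0.04,0,0.0003,0]
    - [0.04,0,0.0003,0]

```text
time: 11.15
tool_pos: [0.5104, -0.2275, 0.1669]
tool_rot: [0.527, 0.471, 0.527, -0.471]
contact_force: [0.6, 0.3, -0.8]
gripper_width: 0.082
```

Request:
drive_tool:
  plan:
    - [0.003,0,0,0]
    - [0.006,0,0,0]
    - [0.01,0,0,0]
    - [0.014,0,0,0]
    - [0.018,0,0,0]
    - [0.022,0,0,0]
    - [0.025,0,0,0]
    - [0.028,0,0,0]
    - [0.03,0,0,0]
    - [0.03,0,0,0]
    - [0.03,0,0,0]
    - [0.03,0,0,0]

```text
time: 12.35
tool_pos: [0.5108, -0.2277, 0.1376]
tool_rot: [0.527, 0.471, 0.527, -0.471]
contact_force: [-0.3, 0.1, -1.4]
gripper_width: 0.085
```

Run:
```python
from h import *
import pickle
move([0.510,-0.2273,0.1319],6.4)
c=viewer.calibration("wrist"); i=viewer.grab_frame("wrist"); cv2.imwrite("pics/w7.png",i); pickle.dump(c,open("w7.pkl","wb"))
j=viewer.grab_frame("scene"); cv2.imwrite("pics/c7.png",j); k=viewer.grab_frame("side"); cv2.imwrite("pics/s7.png",k)
for n in("scene","side"): print(n,proj(viewer.calibration(n),[[.51,-.228,.1]]))
f=lambda x:cv2.resize(x,(400,400),interpolation=cv2.INTER_CUBIC)
cv2.imwrite("pics/m7.png",np.hstack([f(i[120:220,200:300]),f(k[160:240,220:300])]))
```

```text
t 12.35 pos [ 0.5108 -0.2277  0.1376] yaw 6.41 tilt [-1.e+00  4.e-04  3.e-04] F [-0.3  0.1 -1.4] w 0.085
shift [ 0.0057 -0.0007 -0.0004] turn 0.001
scene [[288.90581364 169.42176924]]
side [[257.37814689 216.27239338]]
```

View pics/m7.png

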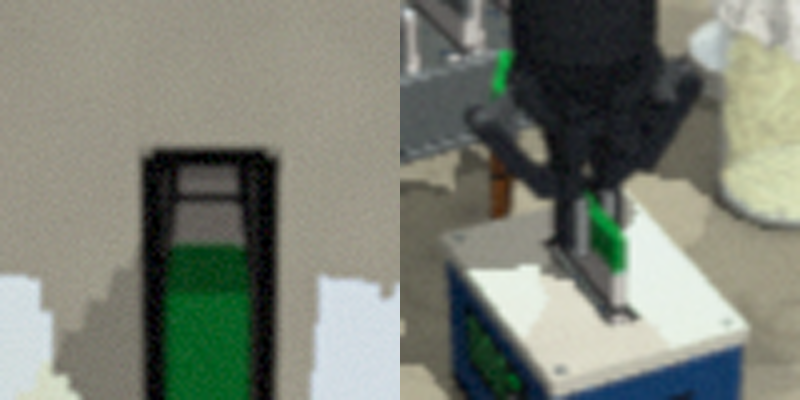

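Both views show the cassette standing freely inside the slot, with black margin on each side and no contact force. The line is still about 6 mm above the lid, so I'll lower the rest.

Request:
drive_tool:
  plan:
    - [0.002,0,0,0]
    - [0.004,0,0,0]
    - [0.0057,0,0,0]
    - [0.0057,0,0,0]
    - [0.0057,0,0,0]
    - [0.0057,0,0,0]
    - [0.0057,0,0,0]
    - [0.0057,0,0,0]

```text
time: 13.3
tool_pos: [0.5107, -0.2276, 0.1317]
tool_rot: [0.527, 0.471, 0.527, -0.471]
contact_force: [0.1, -0.1, -1.2]
gripper_width: 0.08
```

Run:
```python
from h import *
move([0.510,-0.2273,0.1319],6.4)
q,T,s=tool()
i=viewer.grab_frame("wrist"); cv2.imwrite("pics/w8.png",i)
out=[]
for n,(x0,y0) in (("scene",(255,130)),("side",(225,165))):
    c=viewer.calibration(n); k=viewer.grab_frame(n); cv2.imwrite(f"pics/{n}8.png",k)
    x=cv2.resize(k[y0:y0+66,x0:x0+66],(396,396),interpolation=cv2.INTER_CUBIC)
    for ty in(-.002+.004-.0,): pass
    for a in(-.004,.004):
        for e in(-.04,.04):
            for h,col in((-.0131,(0,0,255)),(.0089,(255,0,255)),(.0319,(0,255,255))):
                p=proj(c,[q+T@[h,a,e+.0018]])[0]; cv2.circle(x,tuple(((p-[x0,y0])*6+2.5).astype(int)),2,col,-1)
    out.append(x)
    g=green(k); 
    for b in blobs(g,8): 
        if x0<b[1][0]<x0+66 and y0<b[1][1]<y0+66: print(n,b[0],b[1])
cv2.imwrite("pics/m8.png",np.hstack(out))
```

```text
t 13.3 pos [ 0.5107 -0.2276  0.1317] yaw 6.41 tilt [-1.e+00  1.e-04  1.e-04] F [ 0.1 -0.1 -1.2] w 0.08
shift [-0.0002 -0.0006 -0.0004] turn 0.001
scene [286 159   5  11  29] [287.68965517 164.4137931 ]
side [238 170   5  12  38] [240. 175.]
side [257 200   8  16  62] [260.66129032 208.41935484]
```

View pics/m8.png

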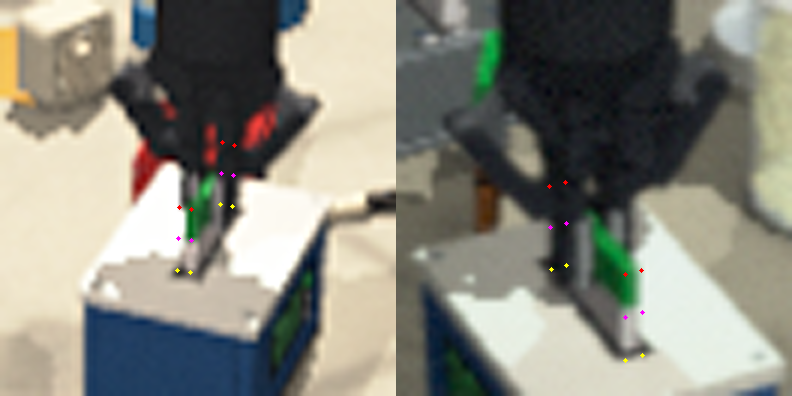

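The overlay marks sit slightly off in both views, with the green/white edge about 1–2 px higher than predicted in the side view. I'll check the height against the lid with profiles before handing in.

Run:
```python
from h import *
q,T,s=tool()
# lid/slot reference bias per camera, from the empty-slot initial pictures, and profile along cassette edge now
for n,cols in(("side",(262,263,264,265)),("scene",(286,287,288))):
    c=viewer.calibration(n); k=cv2.imread(f"pics/{n}8.png"); k0=cv2.imread(f"pics/{n}0.png")
    P=lambda h,a,e:proj(c,[q+T@[h,a,e+.0018]])[0].round(1)
    for a in(-.004,.004): 
        e=.04 if n=="side" else -.04
        print(n,a,"top",P(-.0131,a,e),"gb",P(.0089,a,e),"line",P(.0319,a,e))
    r0=200 if n=="side" else 158
    for x in cols: print(x,[(r,*k[r,x].tolist()) for r in range(r0+5,r0+28)])
    # lid corners of reader predicted vs mask
    yaw=np.radians(6.45); ex=np.array([np.cos(yaw),np.sin(yaw),0]); ey=np.array([-np.sin(yaw),np.cos(yaw),0]); S=np.array([.5101,-.2293,.1])
    pc=proj(c,[S+sx*.055*ex+sy*.075*ey for sx,sy in((1,1),(1,-1),(-1,-1),(-1,1))]); print("lidpred",pc.round(1).tolist())
    big=cv2.resize(k0[140:250,220:320],None,fx=4,fy=4,interpolation=cv2.INTER_CUBIC)
    h=white(k0,140); sub=np.zeros(h.shape,bool)
    x0,x1=int(pc[:,0].min())-4,int(pc[:,0].max())+5; y0,y1=int(pc[:,1].min())-4,int(pc[:,1].max())+5; sub[y0:y1,x0:x1]=1
    s_,ce,m=max(blobs(h&sub),key=lambda b:b[0][4])
    hull=cv2.convexHull(np.argwhere(m)[:,::-1].astype(np.int32)); print("lidmeas",cv2.approxPolyDP(hull,3,True)[:,0].tolist())
```

```text
side -0.004 top [262.7 210.4] gb [262.8 217.5] line [262.9 224.7]
side 0.004 top [265.6 209.6] gb [265.6 216.7] line [265.6 223.9]
262 [(205, 82, 113, 71), (206, 61, 124, 35), (207, 58, 140, 18), (208, 56, 140, 16), (209, 50, 122, 21), (210, 38, 95, 17), (211, 31, 87, 7), (212, 33, 86, 4), (213, 36, 86, 17), (214, 36, 86, 19), (215, 62, 100, 53), (216, 104, 119, 99), (217, 124, 132, 130), (218, 133, 137, 139), (219, 132, 136, 138), (220, 133, 136, 139), (221, 130, 136, 138), (222, 117, 121, 123), (223, 79, 79, 81), (224, 98, 103, 106), (225, 177, 192, 192), (226, 200, 216, 220), (227, 201, 216, 219)]
263 [(205, 60, 64, 54), (206, 54, 83, 46), (207, 69, 125, 52), (208, 65, 142, 37), (209, 67, 153, 31), (210, 57, 128, 21), (211, 53, 121, 22), (212, 48, 118, 15), (213, 48, 117, 8), (214, 48, 117, 14), (215, 66, 124, 44), (216, 128, 157, 119), (217, 163, 171, 169), (218, 180, 184, 187), (219, 178, 184, 186), (220, 176, 185, 183), (221, 175, 182, 181), (222, 170, 176, 179), (223, 109, 113, 113), (224, 109, 114, 116), (225, 186, 203, 206), (226, 200, 217, 218), (227, 205, 220, 221)]
264 [(
[... 2179 characters left out ...]
3, 189, 202), (183, 168, 182, 192), (184, 132, 128, 129), (185, 94, 56, 24)]
288 [(163, 55, 116, 38), (164, 50, 102, 33), (165, 42, 83, 29), (166, 38, 78, 25), (167, 46, 82, 39), (168, 69, 94, 70), (169, 91, 104, 98), (170, 109, 116, 122), (171, 113, 118, 127), (172, 108, 113, 121), (173, 86, 90, 97), (174, 62, 65, 69), (175, 74, 78, 84), (176, 107, 116, 123), (177, 154, 168, 178), (178, 176, 193, 206), (179, 175, 192, 204), (180, 174, 190, 202), (181, 176, 192, 203), (182, 173, 189, 201), (183, 175, 193, 206), (184, 146, 149, 156), (185, 100, 64, 34)]
lidpred [[267.9, 176.8], [281.9, 156.6], [309.2, 162.0], [296.8, 183.1]]
lidmeas [[313, 156], [313, 163], [297, 185], [264, 179], [265, 152]]
```

Run:
```python
from h import *
q,T,s=tool()
yaw=np.radians(6.45); ex=np.array([np.cos(yaw),np.sin(yaw),0]); ey=np.array([-np.sin(yaw),np.cos(yaw),0]); S=np.array([.5101,-.2293,.1])
for n,sg in(("side",-1),("scene",1)):
    c=viewer.calibration(n)
    for sx in(-.009,.009): print(n,"mouth",[proj(c,[S+sx*ex+sg*y*ey])[0].round(2).tolist() for y in(.045,.03)])
    # measured mouth outline in the first picture (empty slot)
    k0=cv2.imread(f"pics/{n}0.png").max(2).astype(int); k8=cv2.imread(f"pics/{n}8.png").max(2).astype(int)
    for x in ((260,261,262,263,264,265,266,267) if n=="side" else (283,284,285,286,287,288,289)):
        r=range(219,230) if n=="side" else range(171,181); print(x,k0[list(r),x].tolist(),k8[list(r),x].tolist())
    m=proj(c,[S+a*ex+b*ey for a,b in((.009,.045),(.009,-.045),(-.009,-.045),(-.009,.045))]); print("centre pred",m.mean(0))
    print("d row per mm z",(proj(c,[S+[0,0,.01]])-proj(c,[S]))/10)
```

```text
side mouth [[261.68, 226.14], [259.25, 223.16]]
side mouth [[267.89, 224.39], [265.41, 221.44]]
260 [76, 69, 64, 77, 137, 215, 235, 238, 237, 238, 239] [93, 74, 58, 73, 121, 188, 214, 220, 219, 220, 220]
261 [90, 78, 70, 67, 74, 138, 224, 237, 238, 239, 239] [103, 100, 81, 60, 67, 127, 201, 217, 220, 220, 220]
262 [95, 95, 79, 72, 69, 95, 208, 234, 237, 239, 238] [138, 139, 138, 123, 81, 106, 192, 220, 219, 221, 220]
263 [78, 85, 85, 75, 59, 97, 227, 237, 238, 238, 239] [186, 185, 182, 179, 113, 116, 206, 218, 221, 221, 220]
264 [158, 95, 68, 81, 82, 124, 228, 239, 239, 239, 240] [188, 177, 170, 165, 93, 135, 210, 219, 221, 220, 221]
265 [230, 177, 109, 71, 91, 163, 231, 239, 239, 239, 238] [215, 191, 152, 126, 89, 172, 215, 219, 219, 220, 220]
266 [240, 233, 192, 119, 96, 191, 233, 238, 237, 238, 238] [238, 234, 191, 114, 87, 171, 215, 219, 218, 219, 219]
267 [240, 241, 233, 195, 157, 227, 237, 238, 238, 237, 237] [240, 240, 235, 186, 140, 205, 215, 218, 219, 218, 219]
centre pred [257.74836838 216.75290775]
d row per mm z [[-0.00460341 -0.30855638]]
scene mouth [[287.33, 176.05], [
[... 169 characters left out ...]
3]
284 [255, 255, 255, 229, 106, 241, 255, 255, 255, 255] [255, 243, 187, 139, 60, 153, 208, 204, 201, 202]
285 [255, 247, 171, 79, 67, 237, 255, 255, 254, 255] [221, 181, 156, 103, 61, 153, 210, 203, 202, 202]
286 [220, 81, 108, 109, 82, 198, 255, 255, 254, 255] [200, 194, 192, 180, 115, 151, 210, 205, 205, 204]
287 [52, 118, 110, 77, 64, 176, 255, 255, 254, 255] [205, 178, 164, 159, 108, 130, 196, 206, 204, 203]
288 [93, 89, 72, 75, 116, 203, 254, 255, 254, 255] [127, 121, 97, 69, 84, 123, 178, 206, 204, 202]
289 [78, 68, 85, 173, 246, 255, 255, 255, 254, 254] [118, 94, 61, 103, 158, 193, 207, 205, 201, 201]
centre pred [288.95392273 169.37512346]
d row per mm z [[ 0.00693769 -0.22721834]]
```

In the side view the lid's slot edge is offset from prediction by -1.3 px and the cassette by -1.4 px. In the scene view both offsets are about 0 px. So the line is level with the lid to about 0.5 mm. The cassette is still, contact force is about 1 N, and the foot is 37 mm above the reader's floor. Handing in.

Run:
```python
from h import *
move([0.5107,-0.2276,0.1318],6.4); print(np.abs(status.state()['joint_vel']).max()); print(manip.job_done())
```

```text
t 13.45 pos [ 0.5107 -0.2276  0.1317] yaw 6.4 tilt [-1.e+00  1.e-04  1.e-04] F [-0.1 -0.5 -1.9] w 0.082
shift [-0.0001  0.      0.    ] turn 0.0
0.0010816391136814789
the job is handed in; nothing more can be done
None
```

I drew the green-topped cassette out of the rack's robot-side slot by its top edge and lowered it through the reader's lid slot. I handed the job in at about 13.5 s, with the gripper holding the cassette still.

**Last checks:**
- **Height:** The TCP is at z = 0.1317 m, which puts the black line at about 99.8 mm against the lid's 100 mm. The side and scene views agree to about 0.5 mm. The side view's raw overlay was 1.4 px off, but the lid edge shows the same 1.3 px offset, so that is camera calibration bias.
- **Fit:** The contact force readings after each lowering step stayed within about 2 N, and black margin showed on both sides of the cassette in the slot. The foot hangs about 37 mm above the reader's floor.
- **Other things:** The grey cassettes showed no change in the picture taken after the lift. I did not measure them, the look-alikes or the other bench items again at the end.

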